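# Scoop up an aggregate sample and hold it over the bowl

### The job

Pick up the scoop by its wooden grip and scoop at least three of the five stones out of the metal pan, working only with the scoop (fingers off the stones) and without spilling any stone outside the pan or knocking the asphalt cores about. Then hold the loaded scoop still and level in the air, centred over the white bowl and a few centimetres clear of its rim; finish while still holding it there, not tipped out.

Things in the scene. Friction and masses are not known exactly. Their poses are not given: they have to be found in the camera images.
- scoop: Steel scoop, 0.2 kg, upright wooden grip, standing on the worktop left or right of the pan. Origin: centre of its underside; +x out of its open front, z up. Flat floor 90 mm (x -45 to 45) by 104 mm (y), 2 mm thick, bare front lip at x = 45; side walls 26 mm high (12 mm over the front 30 mm); back wall 34 mm high. Stones on its floor rest between these walls.
- scoop_grip (a point): Centre of the scoop's wooden grip, at scoop x = -25, y = 0, z = 89 mm. The grip is a block 24 mm along the scoop's x, 44 mm along y, 58 mm high (scoop z 60 to 118). Take it from above, fingers closing along the scoop's x.
- scoop_mid (a point): point in the scoop 10 mm above the centre of its underside; axes as the scoop's
- pan: Aluminium pan fixed to the worktop. Origin: centre of its underside; x along its length. Floor 4 mm thick, inside 240 mm (x -120 to 120) by 130 mm (y); long sides upright, rim 47 mm above the worktop. The stones lie in its +x half (x 20 to 85 mm); its -x half is empty, with room to set the scoop in, front towards the pan's +x.
- pan_end (a point): Foot of the pan's +x end wall, middle, on the floor (pan x = 120, z = 4 mm). The wall leans outward 0.6 rad from vertical, so its rim is 29 mm farther out. Stones pushed there along the floor by the scoop's lip ride onto the scoop; tilting the scoop back about 0.4 rad, heel down and lip rising along this wall, slides them in.
- bowl: White round bowl fixed to the worktop on the other side of the pan from the scoop, 120 mm across the rim, 45 mm high. Origin: centre of its underside.
- stone1: Grey faceted stone, about 21 mm across, 16 mm high, 16 g, slides easily on metal (friction about 0.3). Origin: centre of its underside.
- stone2: Grey faceted stone, about 21 mm across, 16 mm high, 16 g, slides easily on metal (friction about 0.3). Origin: centre of its underside.
- stone3: Grey faceted stone, about 21 mm across, 16 mm high, 16 g, slides easily on metal (friction about 0.3). Origin: centre of its underside.
- stone4: Grey faceted stone, about 21 mm across, 16 mm high, 16 g, slides easily on metal (friction about 0.3). Origin: centre of its underside.
- stone5: Grey faceted stone, about 21 mm across, 16 mm high, 16 g, slides easily on metal (friction about 0.3). Origin: centre of its underside.
- core_s15: black asphalt disc standing flat, 85 mm diameter, 49 mm high, left of the work; leave it alone. Origin: centre of its underside.
- core_r1: grey asphalt disc standing flat, 85 mm diameter, 49 mm high, right of the work; leave it alone. Origin: centre of its underside.
- core_s14: black asphalt disc standing flat, 86 mm diameter, 49 mm high, behind on the right; leave it alone. Origin: centre of its underside.
Mind the look-alikes: they are no part of the job. Leave any blue look-alike of the bowl alone.

How it is judged (in metres and radians):
At the end, for the whole second after the job is handed in: At least 3 stones within 65 mm of the scoop's middle, the others in the pan; fingers hold the scoop, free of bowl and pan, underside over 70 mm above the worktop, level within 0.12 rad, middle within 45 mm of the bowl's axis in plan, still (under 20 mm/s, 0.15 rad/s) ((distance between each of stone1, stone2, stone3 and scoop_mid below 0.065 m or distance between each of stone1, stone2, stone4 and scoop_mid below 0.065 m or distance between each of stone1, stone2, stone5 and scoop_mid below 0.065 m or distance between each of stone1, stone3, stone4 and scoop_mid below 0.065 m or distance between each of stone1, stone3, stone5 and scoop_mid below 0.065 m or distance between each of stone1, stone4, stone5 and scoop_mid below 0.065 m or distance between each of stone2, stone3, stone4 and scoop_mid below 0.065 m or distance between each of stone2, stone3, stone5 and scoop_mid below 0.065 m or distance between each of stone2, stone4, stone5 and scoop_mid below 0.065 m or distance between each of stone3, stone4, stone5 and scoop_mid below 0.065 m) and (distance between stone1 and scoop_mid below 0.065 m or (x of stone1 in the frame of pan between -0.132 and 0.132 m and y of stone1 in the frame of pan between -0.067 and 0.067 m and height (world z) of stone1 below 0.055 m)) and (distance between stone2 and scoop_mid below 0.065 m or (x of stone2 in the frame of pan between -0.132 and 0.132 m and y of stone2 in the frame of pan between -0.067 and 0.067 m and height (world z) of stone2 below 0.055 m)) and (distance between stone3 and scoop_mid below 0.065 m or (x of stone3 in the frame of pan between -0.132 and 0.132 m and y of stone3 in the frame of pan between -0.067 and 0.067 m and height (world z) of stone3 below 0.055 m)) and (distance between stone4 and scoop_mid below 0.065 m or (x of stone4 in the frame of pan between -0.132 and 0.132 m and y of stone4 in the frame of pan between -0.067 and 0.067 m and height (world z) of stone4 below 0.055 m)) and (distance between stone5 and scoop_mid below 0.065 m or (x of stone5 in the frame of pan between -0.132 and 0.132 m and y of stone5 in the frame of pan between -0.067 and 0.067 m and height (world z) of stone5 below 0.055 m)) and height (world z) of scoop above 0.07 m and angle between scoop's own z axis and vertical below 0.12 rad and horizontal distance between scoop_mid and bowl below 0.045 m and linear speed of scoop below 0.02 m/s and angular speed of scoop below 0.15 rad/s and contact force between the fingers and scoop above 1 N and contact force between scoop and bowl below 0.1 N and contact force between scoop and pan below 0.1 N); the arm keeps its last pose, push and grip.
It fails at once if the fingers press on a stone (over 1 N) (contact force between the fingers and stone1 above 1 N or contact force between the fingers and stone2 above 1 N or contact force between the fingers and stone3 above 1 N or contact force between the fingers and stone4 above 1 N or contact force between the fingers and stone5 above 1 N).
It fails at once if an asphalt core is moved by more than 20 mm (distance of any of core_s15, core_r1, core_s14 from where it was at the start of the episode above 0.02 m).
It also fails if it takes over 58 s, if anything falls off the work surface, if the arm or the gripper's body presses on something with over 40 N, if the wrist force passes 120 N, or if a joint passes its speed limit or range.

### The arm

A 6-joint arm with a two-finger parallel gripper is mounted at the origin on the work surface; the furniture and walls round the work are solid. World frame = base frame: x ahead of the robot, y to its left, z up, the work surface at z = 0. Lengths are in mm, angles in rad, forces in N, time in s.
With the tool pointing down it reaches from about 350 to 875 mm from the base axis. Payload 4.2 kg.
Tool frame: the origin (TCP) lies midway between the tips of the shut fingers; the grasp point (between the pads) lies 19 mm behind it (arm.tcp_to_grasp is the distance from the TCP to the grasp point, in mm); z points along the fingers, y is the line along which they close (so a half turn about z gives the same grasp; the last joint's range is limited). The gripper opens to 85 mm and grips with 20 to 120 N. Pads are 22 mm wide; open, the fingers measure 114 mm over their backs; the gripper's body (76 mm by 85 mm) begins 54 mm behind the grasp point. The pads swing forward as they close: fully open they stand 13 mm farther back than shut.
Start: joints at [1.576, 0.385, 0.008, 0, -1.194, -0.259], TCP at [156.896, 604.965, 231.312] pointing down, gripper open.
Joint ranges: [-3.14, 3.14], [-1.21, 2.06], [-1.07, 1.41], [-3.16, 2.05], [-2.99, -0.16], [-3.1, 3.1]. Speed limits (rad/s): [2.79, 2.79, 3.14, 3.14, 3.14, 3.14].

### API

Orientations are given as a unit quaternion [x, y, z, w].
In Python, from bench import arm, imaging, job, models gives the robot as it stands.
- The arm moves only by the tool arm_command, never from a script. Its argument "rows" is a list of rows, each an object with "grip": the opening, from 0 (shut) to 1 (fully open); "linear": the shift along the tool's x, y, z in mm, a list of three; "rot": the turn, a rotation vector about the tool's x, y, z in rad, a list of three. In form: [{"grip": grip, "linear": [tx, ty, tz], "rot": [rx, ry, rz]}, ...]. A call has 1 to 10 rows; each row is the pose to reach, as a shift and turn from the pose commanded when the call began, along the tool's axes at that moment; what a row does not reach only later rows make up. A row lasts 1/8 s, in which the tool goes at most 62.5 mm and 10.7 degrees, less where a joint would pass 70% of its speed; a pose out of reach is approached as far as the arm can. A call with a gripper value outside its range is refused whole. The fingers move at their own pace and stop on an object; the grip force is fixed at half the most. Time passes only in rows, so rows that repeat a pose let the fingers close. It gives the time, the measured TCP pose, the force, the opening and the grip force at its end, in the units of the state.
- arm.read_state(): the state, without advancing time (a new reading comes with each control period).
- imaging.get_image(name): name is "scene" or "top"; returns a dict with "frame" (480x640x3 uint8, red, green, blue), "fx", "fy", "cx", "cy" (pixels), "extrinsics" (4x4, takes a point from world to camera coordinates). Camera axes: x right, y down, z forward; pixel columns grow to the right and rows downward; lengths in mm; the calibration is good to about 2 mm. A picture is of the moment at which its call begins. There is no depth.
- job.job_done(): hands the job in; it is judged then, once.
Trained networks look in a picture, given as the dict that the camera call returned (one of the last four; its "shot" number tells which), for a name from the list of things; names that differ only in an ending like _2 or _b are one class to them, and where a whole thing is asked for, a point or a joint stands for the part that bears it (a point fixed in the world has none). Each returns a list of dicts, best first, with "score" (0 to 1); they miss things now and then, are a little off and sometimes report something else, mostly with a low value. They report only what shows in the picture. A call takes as long as a camera call. They do not tell look-alikes from the thing itself.
- models.spot_in(picture, query): "rect" ([left, top, right, bottom] in pixels, round what is visible of it).
- models.tip_of(picture, query): "pixel" ([column, row] in pixels: a listed point, or the origin of a listed thing).
The state is a dict: "clock": time; "joints": joint angles; "joint_vel": joint speeds; "joint_efforts": joint torques, N m; "position": TCP position; "ee_rot": TCP orientation; "contact_force": force on the tool from outside, world axes, zero at the start; "wrist_torque": the same for the moment, N m; "gripper_width": finger opening in mm; "grasp_force": force on a finger pad.
Only numpy, scipy, OpenCV 4.12 (cv2) and the standard library are available. Lean on these libraries where they do the work, as an engineer would, in place of code of your own. Each camera call takes 0.05 s, during which the arm holds its last target. There are 200 camera calls.

## Working session

There is one attempt and no reset: what is moved stays moved. The work goes in short steps, Python scripts to look and compute and a tool call to move; the robot and the scene stay as the last step left them, time stands still between calls to the robot, and variables do not carry over. Pictures are saved under pics/ and viewed, at most 10 in all, crops included, and the job is handed in when it is done.

Besides the shell and the picture viewer there is one more tool, called after "Request:" as a command line: name --argument value ..., lists and objects as JSON in quotes. arm_command: Moves the arm, as the interface text tells. Its arguments: {"type":"object","properties":{"rows":{"type":"array"}},"required":["rows"]}

```bash
mkdir -p pics
cat > h.py <<'E'
import numpy as np,cv2
from bench import arm,imaging,job,models
from scipy.spatial.transform import Rotation as R
def ray(p,px,z):
    E=np.array(p["extrinsics"]);r=E[:3,:3];c=-r.T@E[:3,3]
    d=r.T@np.array([(px[0]-p["cx"])/p["fx"],(px[1]-p["cy"])/p["fy"],1]);return c+d*(z-c[2])/d[2]
def proj(p,P):
    E=np.array(p["extrinsics"]);q=E[:3,:3]@np.array(P)+E[:3,3];return np.array([p["fx"]*q[0]/q[2]+p["cx"],p["fy"]*q[1]/q[2]+p["cy"]])
def tri(pics,pxs):
    A=[];b=[]
    for p,px in zip(pics,pxs):
        E=np.array(p["extrinsics"]);r=E[:3,:3];c=-r.T@E[:3,3]
        d=r.T@np.array([(px[0]-p["cx"])/p["fx"],(px[1]-p["cy"])/p["fy"],1]);d/=np.linalg.norm(d)
        M=np.eye(3)-np.outer(d,d);A.append(M);b.append(M@c)
    return np.linalg.lstsq(np.vstack(A),np.hstack(b),rcond=None)[0]
def save(p,n): cv2.imwrite("pics/"+n,cv2.cvtColor(p["frame"],cv2.COLOR_RGB2BGR))
E
python3 - <<'E'
from h import *
np.set_printoptions(precision=1,suppress=True)
s=imaging.get_image("scene");t=imaging.get_image("top")
save(s,"s1.png");save(t,"t1.png")
Z={"scoop":0,"scoop_grip":89,"scoop_mid":10,"pan":0,"pan_end":4,"bowl":0,"stone1":4,"core_s15":0,"core_r1":0,"core_s14":0}
for n,z in Z.items():
    for nm,p in(("s",s),("t",t)):
        for d in models.tip_of(p,n)[:6]:
            print(n,nm,round(d["score"],2),np.array(d["pixel"]),ray(p,d["pixel"],z))
st=arm.read_state();print(st["ee_rot"],arm.tcp_to_grasp, R.from_quat(st["ee_rot"]).as_matrix())
for p in(s,t):E=np.array(p["extrinsics"]);print(-E[:3,:3].T@E[:3,3])
E
```

```text
scoop s 0.59 [234.9 205. ] [417.  298.1   0. ]
scoop t 0.61 [200.2 225.1] [419.1 319.1   0. ]
scoop_grip t 0.83 [208.9 212.6] [439.8 277.2  89. ]
scoop_grip t 0.56 [473.  249.8] [ 504.9 -458.3   89. ]
scoop_mid s 0.69 [236.5 201.8] [423.9 296.8  10. ]
scoop_mid s 0.41 [298.3 246.6] [443.3  36.3  10. ]
scoop_mid t 0.81 [204.6 223.7] [424.1 304.4  10. ]
pan s 0.76 [317.1 255.6] [464.7 -17.5   0. ]
pan t 0.87 [315.7 231.9] [478.6 -22.    0. ]
pan_end s 0.61 [292.7 234.3] [464.9  85.    4. ]
pan_end t 0.61 [275.2 227.1] [464.1  98.4   4. ]
bowl s 0.82 [383.9 329.3] [ 426.8 -296.8    0. ]
bowl s 0.74 [319.4 361.4] [ 254.4 -248.9    0. ]
bowl t 0.94 [375.4 326.6] [ 248.  -249.9    0. ]
bowl t 0.78 [401.1 268.6] [ 428.4 -289.5    0. ]
bowl t 0.64 [242.8 276.4] [299.1 153.    0. ]
stone1 s 0.58 [298.7 246.6] [447.2  39.2   4. ]
stone1 s 0.52 [309.2 236.1] [494.6  47.2   4. ]
stone1 s 0.5 [319.  251.1] [477.3 -11.9   4. ]
stone1 s 0.46 [326.4 242.2] [514.4  -3.1   4. ]
stone1 s 0.45 [303.3 252.8] [441.7  13.9   4. ]
stone1 t 0.62 [288.6 235.7] [447.6  53.1   4. ]
stone1 t 0.58 [310.5 219.9] [
[... 263 characters left out ...]
 ]
core_s15 t 0.75 [422.5 204.5] [ 636.8 -315.8    0. ]
core_s15 t 0.72 [160.9 215. ] [422.  443.7   0. ]
core_r1 s 0.94 [471.1 347.5] [ 540.3 -471.4    0. ]
core_r1 s 0.41 [316.  248.5] [479.7   3.    0. ]
core_r1 t 0.84 [469.7 250.2] [ 529.2 -475.1    0. ]
core_r1 t 0.48 [204.6 226.5] [418. 305.   0.]
core_r1 t 0.3 [301.8 245.5] [428.6   8.3   0. ]
core_s14 s 0.76 [437.1 281.4] [ 634.7 -299.2    0. ]
core_s14 s 0.72 [203.5 179.6] [412.2 459.7   0. ]
core_s14 t 0.75 [422.5 204.5] [ 636.8 -315.8    0. ]
core_s14 t 0.72 [160.9 215. ] [422.  443.7   0. ]
[ 1.  -0.1  0.   0. ] 18.700000000000003 [[ 1.  -0.3  0. ]
 [-0.3 -1.  -0. ]
 [ 0.   0.  -1. ]]
[ -67.5 -601.4 1024.7]
[ 125.9 -102.7 1304.4]
```

View pics/t1.png

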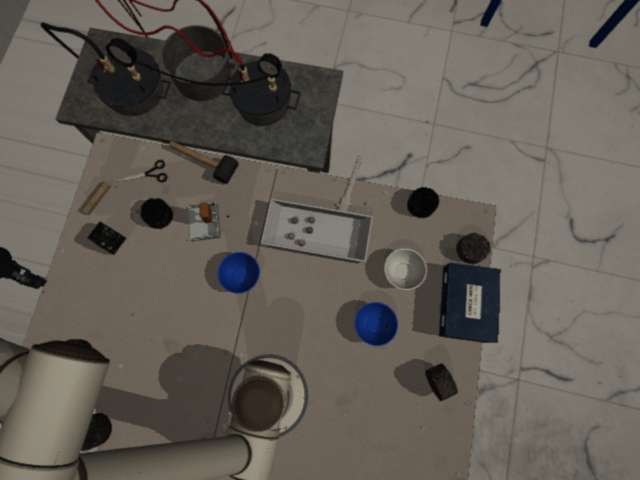

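View pics/s1.png

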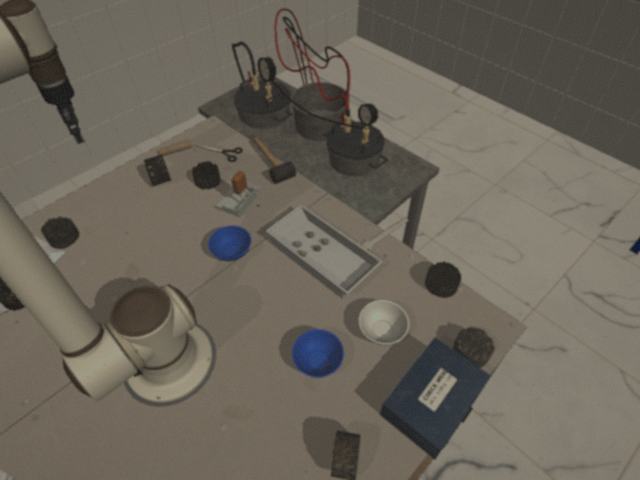

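The top view shows the scoop at about (204,221), the pan at (316,231) with its stones on the left half near (300,230), and the white bowl at (405,269). The blue bowls at (238,272) and (376,323) are look-alikes. I'll zoom in on the scoop and pan.

Run:
```python
import cv2,numpy as np
t=cv2.imread("pics/t1.png");s=cv2.imread("pics/s1.png")
r=lambda a,k:cv2.resize(a,None,fx=k,fy=k,interpolation=cv2.INTER_CUBIC)
a=np.vstack([r(t[190:290,180:440],3)])
b=r(s[160:300,205:395],4)
cv2.imwrite("pics/c1.png",a)
L=r(t[195:245,180:230],8);S=r(s[165:220,210:265],8)[:400]
cv2.imwrite("pics/c2.png",np.hstack([L,S[:, :400]]))
```

```text
(no output)
```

View pics/c1.png

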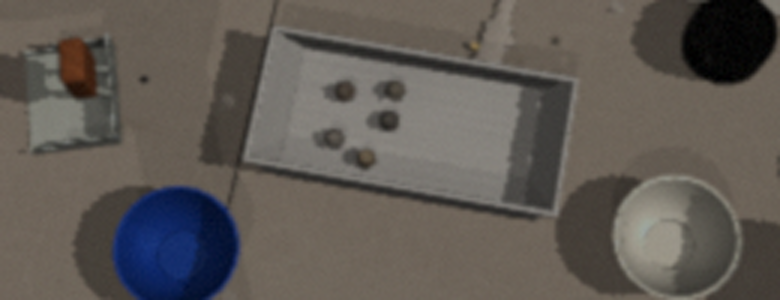

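View pics/c2.png

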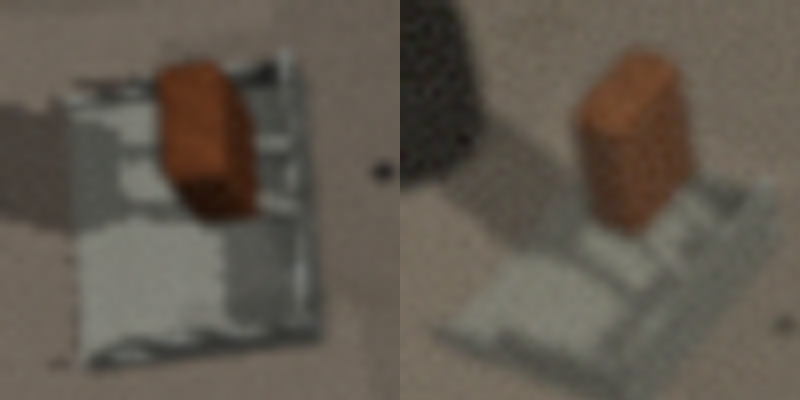

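```bash
cat > fit.py <<'E'
from h import *
from scipy.optimize import least_squares
np.set_printoptions(precision=2,suppress=True)
s=imaging.get_image("scene");t=imaging.get_image("top")
def fit(obs,x0,zs=False):
    def W(v,m): c,d=np.cos(v[2]),np.sin(v[2]); return [v[0]+c*m[0]-d*m[1],v[1]+d*m[0]+c*m[1],m[2]]
    f=lambda v:np.concatenate([proj(p,W(v,m))-np.array(px) for p,m,px in obs])
    r=least_squares(f,x0,loss="soft_l1",x_scale=[10,10,.1]);print(r.x,r.fun.reshape(-1,2).tolist() if 0 else np.round(r.fun.reshape(-1,2),1).tolist());return r.x
print("scoop");fit([(t,(45,52,6),(190.6,240.6)),(t,(45,-52,6),(188.5,206.3)),(t,(-45,52,34),(220,237.5)),(t,(-45,-52,34),(215.9,201.3)),
 (t,(-25,0,89),(208.9,212.6)),(t,(-25,0,118),(204.1,209.4)),(s,(-25,0,118),(238.8,175.6)),(s,(45,52,6),(214.4,206.2)),(s,(-45,-52,34),(256.3,187.5)),(s,(0,0,10),(236.5,201.8)),(t,(0,0,10),(204.6,223.7))],[424,300,1.57])
print("pan");fit([(t,(149,65,47),(261.7,244)),(t,(149,-65,47),(271.7,200)),(t,(-149,-65,47),(372,216)),(t,(-149,65,47),(365.3,261.3)),
 (t,(0,0,0),(315.7,231.9)),(t,(120,0,4),(275.2,227.1)),(s,(0,0,0),(317.1,255.6)),(s,(120,0,4),(292.7,234.3))],[470,-20,1.57])
st=arm.read_state();print(st["position"],st["ee_rot"],R.from_quat(st["ee_rot"]).as_euler("xyz"))
for px in [(261.7,244),(271.7,200),(372,216),(365.3,261.3)]:print(ray(t,px,47))
for p,px in((t,(375+0,0)),):pass
for d in models.spot_in(t,"bowl")+models.spot_in(s,"bowl"):print(d)
E
python3 fit.py
```

```text
scoop
[429.1  305.58   1.92] [[0.2, 0.3], [0.6, 1.3], [-0.7, -2.5], [1.1, -0.1], [-1.9, 0.3], [0.5, 0.3], [-0.8, 0.1], [0.0, 0.6], [0.4, 0.1], [-0.4, -2.3], [0.1, -1.7]]
pan
[472.87 -26.86   1.63] [[-0.1, -1.1], [-1.3, 0.4], [-0.5, 0.9], [-0.2, -1.0], [1.1, 2.2], [1.9, 0.0], [4.5, 0.3], [-1.7, -1.6]]
[156.86 604.97 231.31] [ 0.99 -0.13 -0.    0.  ] [ 3.14  0.   -0.25]
[395.44 116.58  47.  ]
[530.29 122.61  47.  ]
[ 550.09 -172.31   47.  ]
[ 414.65 -180.82   47.  ]
{'rect': [382.6, 248.0, 427.8, 289.1], 'score': 0.77}
{'rect': [355.3, 306.4, 397.9, 341.8], 'score': 0.68}
{'rect': [218.9, 255.4, 255.0, 294.8], 'score': 0.66}
{'rect': [207.3, 225.6, 252.2, 260.4], 'score': 0.84}
{'rect': [320.8, 237.7, 329.5, 242.5], 'score': 0.74}
{'rect': [292.7, 327.4, 344.9, 376.3], 'score': 0.68}
{'rect': [359.7, 301.3, 409.1, 346.5], 'score': 0.65}
```

The pan yaw is 1.635 at (472.6,-28.5), with its edges measuring 298 x 135 as they should. The scoop is at (429,305.6), yaw 1.92, with its front toward world +y. Next I'll write a move planner and go above the grip.

```bash
cat > plan.py <<'E'
from h import *
import sys
np.set_printoptions(precision=3,suppress=True)
# usage: plan.py x y z yaw tiltback : pose of the scoop origin (world), prints row for held scoop
OFF=np.array([-25,0,70.3])
def row(x,y,z,yaw,tb=0,off=OFF):
    Rs=R.from_euler("z",yaw)*R.from_euler("y",-tb)
    Rt=R.from_matrix(Rs.as_matrix()@np.array([[0,-1,0],[-1,0,0],[0,0,-1.]]))
    p=np.array([x,y,z])+Rs.apply(off)
    st=arm.read_state();R0=R.from_quat(st["ee_rot"]);
    print("lin",np.round(R0.inv().apply(p-np.array(st["position"])),1).tolist(),"rot",np.round((R0.inv()*Rt).as_rotvec(),3).tolist())
if __name__=="__main__":
    for a in sys.argv[1:]: row(*map(float,a.split(",")))
    st=arm.read_state();print("clk",st["clock"],"pos",np.array(st["position"]),"F",np.array(st["contact_force"]),"w",st["gripper_width"],st["grasp_force"])
E
python3 plan.py 429.3,305,100,1.92 429.3,305,0,1.92
```

```text
lin [353.2, 242.5, 61.0] rot [0.0, -0.0, -0.603]
lin [353.2, 242.5, 161.0] rot [0.0, -0.0, -0.603]
clk 1.3 pos [156.906 604.956 231.303] F [-0.356  0.385 -0.308] w 85.38918290856019 0.0
```

Request:
arm_command --rows '[{"grip": 1, "linear": [50, 35, 5], "rot": [0, 0, -0.1]}, {"grip": 1, "linear": [100, 69, 10], "rot": [0, 0, -0.2]}, {"grip": 1, "linear": [150, 104, 20], "rot": [0, 0, -0.3]}, {"grip": 1, "linear": [200, 138, 30], "rot": [0, 0, -0.4]}, {"grip": 1, "linear": [250, 173, 40], "rot": [0, 0, -0.5]}, {"grip": 1, "linear": [300, 208, 50], "rot": [0, 0, -0.603]}, {"grip": 1, "linear": [353, 242, 60], "rot": [0, 0, -0.603]}, {"grip": 1, "linear": [353, 242.5, 60], "rot": [0, 0, -0.603]}, {"grip": 1, "linear": [353, 242.5, 60], "rot": [0, 0, -0.603]}]'

```text
clock: 2.42
position: [438.0, 281.5, 171.5]
ee_rot: [0.985, 0.173, 0.0, -0.0]
contact_force: [-0.2, 0.2, -0.0]
gripper_width: 86.0
grasp_force: 0.0
```

```bash
python3 - <<'E'
from h import *
np.set_printoptions(precision=1,suppress=True)
s=imaging.get_image("scene");t=imaging.get_image("top")
r=lambda a,k:cv2.resize(a,None,fx=k,fy=k,interpolation=cv2.INTER_CUBIC)
a=r(s["frame"][140:230,190:290],5);b=r(t["frame"][180:270,170:230],5)
cv2.imwrite("pics/c3.png",np.hstack([a,b])[:,:,::-1])
for n,z in(("scoop_grip",89),("scoop_mid",10)):
  for p in(s,t):
    for d in models.tip_of(p,n)[:2]:print(n,d["score"],d["pixel"],ray(p,d["pixel"],z))
print(proj(s,(437.6,281.8,118)),proj(t,(437.6,281.8,118)))
E
python3 plan.py 429.3,305,100,1.92 429.3,305,0,1.92
```

```text
scoop_grip 0.6 [241.7, 183.7] [440.9 275.3  89. ]
scoop_grip 0.83 [209.2, 214.9] [433.5 274.5  89. ]
scoop_mid 0.83 [237.0, 201.5] [425.8 296.8  10. ]
scoop_mid 0.72 [202.4, 222.2] [427.  312.1  10. ]
[238.  175.7] [204.7 209.7]
lin [0.3, 1.3, 1.3] rot [-0.0, -0.0, 0.002]
lin [0.2, 1.3, 101.3] rot [-0.0, -0.0, 0.002]
clk 2.725 pos [437.145 282.639 171.575] F [-0.554  0.192 -0.581] w 85.44768455804116 0.0
```

View pics/c3.png

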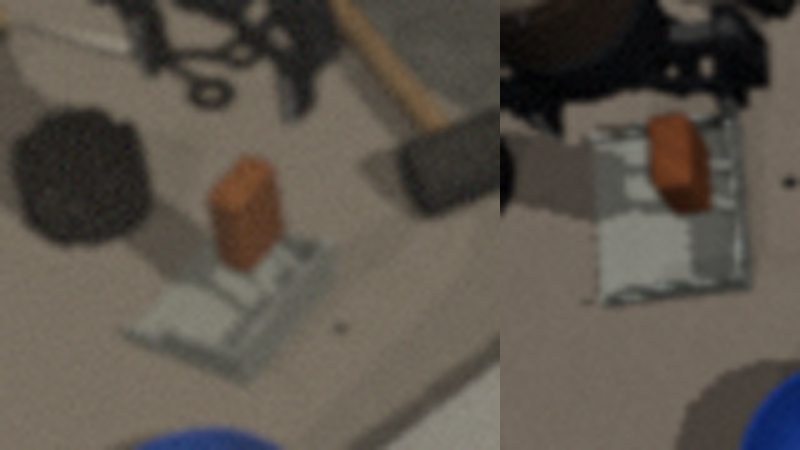

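The scene crop shows the open fingers straddling the wooden grip, whose top face is at about pixel (238,176), as predicted. Descending and closing.

Request:
arm_command --rows '[{"grip": 1, "linear": [0, 1, 35], "rot": [0, 0, 0]}, {"grip": 1, "linear": [0, 2, 70], "rot": [0, 0, 0]}, {"grip": 1, "linear": [0, 2, 100], "rot": [0, 0, 0]}, {"grip": 1, "linear": [0, 2, 100], "rot": [0, 0, 0]}, {"grip": 0, "linear": [0, 2, 100], "rot": [0, 0, 0]}, {"grip": 0, "linear": [0, 2, 100], "rot": [0, 0, 0]}, {"grip": 0, "linear": [0, 2, 100], "rot": [0, 0, 0]}, {"grip": 0, "linear": [0, 2, 100], "rot": [0, 0, 0]}, {"grip": 0, "linear": [0, 2, 100], "rot": [0, 0, 0]}, {"grip": 0, "linear": [0, 2, 100], "rot": [0, 0, 0]}]'

```text
clock: 3.98
position: [438.7, 280.2, 72.0]
ee_rot: [0.985, 0.174, 0.001, -0.0]
contact_force: [-2.9, 1.5, 5.5]
gripper_width: 23.4
grasp_force: 63.1
```

```bash
sed -i 's/70.3\])/72.0])/' plan.py; python3 plan.py 429.1,305,100,1.92 476.3,-86.4,100,1.635
```

```text
lin [-0.4, -1.6, -100.0] rot [-0.001, -0.001, 0.0]
lin [-97.1, 381.3, -100.4] rot [-0.001, -0.001, 0.285]
clk 3.975 pos [438.651 280.206  71.983] F [-2.923  1.52   5.461] w 23.431155627048295 63.085126876831055
```

Request:
arm_command --rows '[{"grip": 0, "linear": [0, 0, -20], "rot": [0, 0, 0]}, {"grip": 0, "linear": [0, 0, -50], "rot": [0, 0, 0]}, {"grip": 0, "linear": [0, 0, -80], "rot": [0, 0, 0]}, {"grip": 0, "linear": [-10, 40, -100], "rot": [0, 0, 0.03]}, {"grip": 0, "linear": [-25, 95, -100], "rot": [0, 0, 0.08]}, {"grip": 0, "linear": [-40, 155, -100], "rot": [0, 0, 0.13]}, {"grip": 0, "linear": [-55, 215, -100], "rot": [0, 0, 0.18]}, {"grip": 0, "linear": [-70, 275, -100], "rot": [0, 0, 0.23]}, {"grip": 0, "linear": [-85, 335, -100], "rot": [0, 0, 0.26]}, {"grip": 0, "linear": [-97, 381, -100], "rot": [0, 0, 0.285]}]'

```text
clock: 5.22
position: [476.2, -113.9, 170.1]
ee_rot: [1.0, 0.031, -0.002, -0.0]
contact_force: [0.6, 0.7, -2.5]
gripper_width: 23.4
grasp_force: 62.1
```

Request:
arm_command --rows '[{"grip": 0, "linear": [0, 0, 0], "rot": [0, 0, 0]}, {"grip": 0, "linear": [0, 0, 0], "rot": [0, 0, 0]}]'

```text
clock: 5.48
position: [476.5, -111.7, 170.2]
ee_rot: [1.0, 0.031, -0.001, -0.0]
contact_force: [-0.0, -0.0, -3.2]
gripper_width: 23.2
grasp_force: 62.4
```

```bash
python3 - <<'E'
from h import *
np.set_printoptions(precision=1,suppress=True)
s=imaging.get_image("scene");t=imaging.get_image("top")
r=lambda a,k:cv2.resize(a,None,fx=k,fy=k,interpolation=cv2.INTER_CUBIC)
a=r(s["frame"][180:300,250:390],4);b=r(t["frame"][180:280,250:390],4)
c=np.hstack([a[:400],b]);c=cv2.resize(c,(800,286));
b=r(t["frame"][180:280,250:390],5)
cv2.imwrite("pics/c4s.png",a[:,:,::-1]);cv2.imwrite("pics/c4.png",b[:,:,::-1])
for n,z in(("scoop_mid",110),):
  for p in(s,t):
    for d in models.tip_of(p,n)[:2]:print(n,d["score"],d["pixel"],ray(p,d["pixel"],z))
E
python3 plan.py 476.3,-86.4,100,1.635 476.3,-86.4,4,1.635
```

```text
scoop_mid 0.69 [342.0, 245.1] [475.7 -99.2 110. ]
scoop_mid 0.75 [339.7, 226.3] [479.5 -88.9 110. ]
lin [0.4, 0.9, -0.8] rot [-0.0, 0.0, 0.002]
lin [0.4, 0.9, 95.2] rot [-0.0, 0.0, 0.002]
clk 5.675 pos [ 477.47  -110.483  171.175] F [-0.736 -0.322 -2.68 ] w 23.31210947173881 62.41199254989624
```

View pics/c4.png

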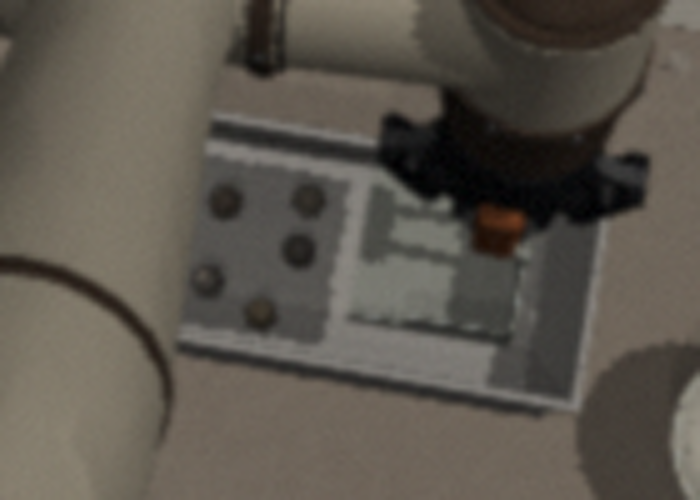

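Run:
```python
from h import *
np.set_printoptions(precision=1,suppress=True)
t=imaging.get_image("top")
st=arm.read_state();Rt=R.from_quat(st["ee_rot"]).as_matrix();Rs=Rt@np.array([[0,-1,0],[-1,0,0],[0,0,-1.]]).T
o=np.array(st["position"])-Rs@np.array([-25,0,72])
print(o)
for m in[(45,52,0),(45,52,12),(45,-52,12),(-45,52,26),(-45,52,0),(-45,52,34)]: print(m,(proj(t,o+Rs@np.array(m))-[250,180])*5)
```

```text
[475.9 -85.6  99.3]
(45, 52, 0) [343.9 318.8]
(45, 52, 12) [344.1 313.4]
(45, -52, 12) [375.1 133.4]
(-45, 52, 26) [510.8 334.4]
(-45, 52, 0) [507.  345.6]
(-45, 52, 34) [512.  330.8]
```

The predicted scoop corners match the image to within about 1 mm, so the scoop sits squarely in the grasp. The stones are ahead of the lip at crop x 205–310. Lowering it into the pan.

Request:
arm_command --rows '[{"grip": 0, "linear": [0, 0, 30], "rot": [0, 0, 0]}, {"grip": 0, "linear": [0, 0, 60], "rot": [0, 0, 0]}, {"grip": 0, "linear": [0, 0, 82], "rot": [0, 0, 0]}, {"grip": 0, "linear": [0, 0, 90], "rot": [0, 0, 0]}, {"grip": 0, "linear": [0, 0, 92], "rot": [0, 0, 0]}, {"grip": 0, "linear": [0, 0, 92], "rot": [0, 0, 0]}]'

```text
clock: 6.48
position: [478.3, -111.3, 80.1]
ee_rot: [0.999, 0.032, 0.001, 0.0]
contact_force: [0.6, -0.7, -2.5]
gripper_width: 23.5
grasp_force: 62.2
```

```bash
python3 plan.py 476.3,-86.4,4,1.635,0 475.5,-86.4,5,1.635,-0.03
```

```text
lin [-0.4, 0.0, 4.1] rot [0.0, -0.002, 0.001]
lin [-1.2, -2.2, 2.4] rot [-0.03, -0.002, 0.001]
clk 6.475 pos [ 478.327 -111.291   80.09 ] F [ 0.559 -0.748 -2.544] w 23.45633097621135 62.234097719192505
```

Request:
arm_command --rows '[{"grip": 0, "linear": [-0.5, -2, 1], "rot": [-0.03, 0, 0]}, {"grip": 0, "linear": [-0.5, -2, 2], "rot": [-0.03, 0, 0]}, {"grip": 0, "linear": [-0.5, -2, 2.5], "rot": [-0.03, 0, 0]}, {"grip": 0, "linear": [-0.5, -2, 2.5], "rot": [-0.03, 0, 0]}]'

```text
clock: 6.98
position: [477.3, -109.5, 77.4]
ee_rot: [0.999, 0.032, 0.001, 0.015]
contact_force: [-1.5, 0.9, 2.8]
gripper_width: 23.2
grasp_force: 62.8
```

Request:
arm_command --rows '[{"grip": 0, "linear": [0, -6, -0.2], "rot": [0, 0, 0]}, {"grip": 0, "linear": [0, -14, -0.4], "rot": [0, 0, 0]}, {"grip": 0, "linear": [0, -23, -0.7], "rot": [0, 0, 0]}, {"grip": 0, "linear": [0, -32, -1], "rot": [0, 0, 0]}, {"grip": 0, "linear": [0, -41, -1.2], "rot": [0, 0, 0]}, {"grip": 0, "linear": [0, -50, -1.5], "rot": [0, 0, 0]}, {"grip": 0, "linear": [0, -58, -1.7], "rot": [0, 0, 0]}, {"grip": 0, "linear": [0, -66, -2], "rot": [0, 0, 0]}, {"grip": 0, "linear": [0, -74, -2.2], "rot": [0, 0, 0]}, {"grip": 0, "linear": [0, -82, -2.5], "rot": [0, 0, 0]}]'

```text
clock: 8.22
position: [472.0, -27.3, 77.5]
ee_rot: [0.999, 0.032, 0.001, 0.015]
contact_force: [0.6, -5.6, 5.2]
gripper_width: 22.9
grasp_force: 63.4
```

```bash
python3 plan.py 468.7,32.5,4,1.635,-0.03
python3 - <<'E'
from h import *
s=imaging.get_image("scene")
cv2.imwrite("pics/c5.png",cv2.resize(s["frame"][180:300,250:390],None,fx=5,fy=5,interpolation=cv2.INTER_CUBIC)[:,:,::-1])
E
```

```text
lin [0.6, -37.0, -0.3] rot [0.001, -0.001, 0.001]
clk 8.225 pos [472.007 -27.259  77.533] F [ 0.566 -5.592  5.157] w 22.939031940780712 63.40356945991516
```

View pics/c5.png

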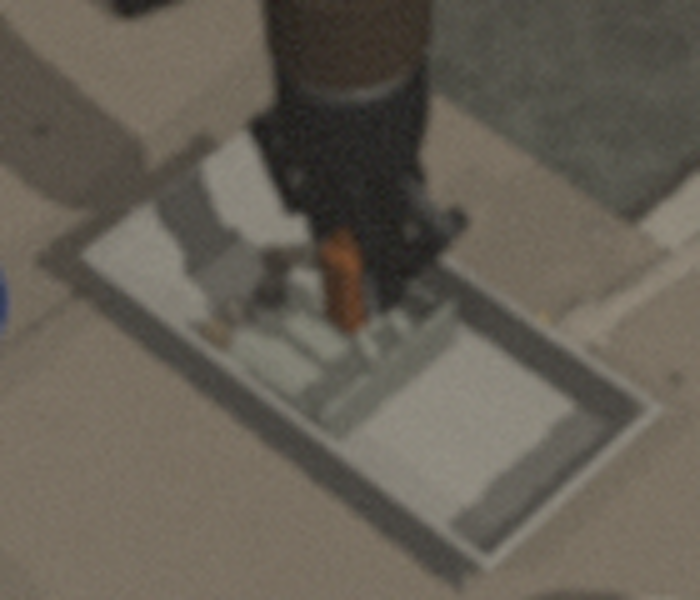

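The scene crop shows the stones pushed along in front of the lip, around (215–280, 250–330), with the scoop between the pan's side walls. I'll carry on to the end wall.

Request:
arm_command --rows '[{"grip": 0, "linear": [0, -6, -0.2], "rot": [0, 0, 0]}, {"grip": 0, "linear": [0, -12, -0.4], "rot": [0, 0, 0]}, {"grip": 0, "linear": [0, -18, -0.6], "rot": [0, 0, 0]}, {"grip": 0, "linear": [0, -24, -0.7], "rot": [0, 0, 0]}, {"grip": 0, "linear": [0, -30, -0.9], "rot": [0, 0, 0]}, {"grip": 0, "linear": [0, -36, -1.1], "rot": [0, 0, 0]}, {"grip": 0, "linear": [0, -41, -1.2], "rot": [0, 0, 0]}, {"grip": 0, "linear": [0, -45, -1.3], "rot": [0, 0, 0]}, {"grip": 0, "linear": [0, -48, -1.4], "rot": [0, 0, 0]}, {"grip": 0, "linear": [0, -48, -1.4], "rot": [0, 0, 0]}]'

```text
clock: 9.52
position: [468.0, 19.6, 77.6]
ee_rot: [0.999, 0.032, -0.0, 0.016]
contact_force: [-1.6, -8.9, 9.6]
gripper_width: 23.5
grasp_force: 63.9
```

```bash
python3 plan.py 468.7,32.5,4,1.635,-0.03
python3 - <<'E'
from h import *
s=imaging.get_image("scene");t=imaging.get_image("top")
f=lambda p,a,b,c,d:cv2.resize(p["frame"][a:b,c:d],(400,400),interpolation=cv2.INTER_CUBIC)[:,:,::-1]
cv2.imwrite("pics/c6.png",np.hstack([f(s,195,275,250,330),f(t,190,260,250,320)]))
E
```

```text
lin [1.5, 10.0, 1.2] rot [0.002, 0.001, 0.0]
clk 9.525 pos [468.033  19.602  77.61 ] F [-1.589 -8.927  9.637] w 23.49659627719428 63.891921043395996
```

View pics/c6.png

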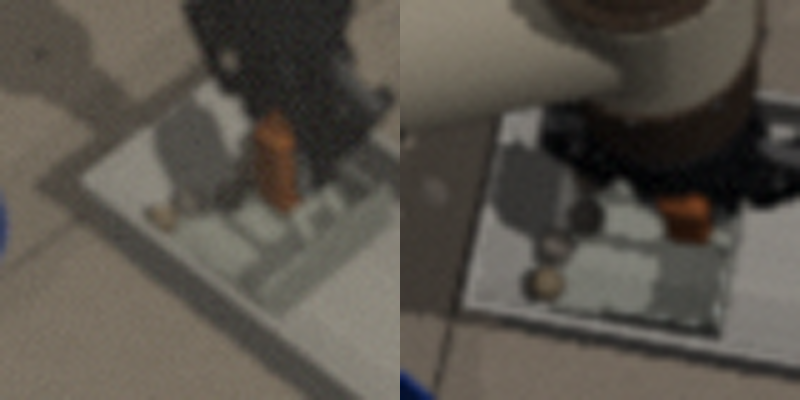

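The crops show the lip at the wall foot, with stones at and just over it: three are visible at (545,285), (553,245) and (585,213) in the top half. I'll work out the wall-following tilt next.

```bash
cat > tilt.py <<'E'
from plan import *
u=np.array([np.cos(1.635),np.sin(1.635)]);c=np.array([472.6,-28.5]);v=np.array([-u[1],u[0]])
def at(lx,tb,zh=4.5,y=0.0):  # lip-foot offset lx at floor; heel on floor
    h=90*np.sin(max(tb,0)); X=lx+.684*h-45*np.cos(tb); Z=zh+45*np.sin(tb) if tb>0 else zh+45*np.sin(-tb)
    p=c+X*u+y*v; row(p[0],p[1],Z,1.635,tb)
if __name__=="__main__":
    for tb in(-.03,0,.05,.1,.15,.2,.25,.3,.35,.4,.45):print(tb,end=" ");at(120,tb)
E
python3 tilt.py
```

```text
-0.03 lin [1.5, -3.8, -1.1] rot [0.002, 0.001, 0.0]
0 lin [1.5, -1.7, 1.0] rot [0.032, 0.001, 0.0]
0.05 lin [1.5, -1.2, 0.1] rot [0.082, 0.001, 0.0]
0.1 lin [1.5, -1.0, -0.6] rot [0.132, 0.001, 0.0]
0.15 lin [1.5, -0.9, -1.1] rot [0.182, 0.001, 0.0]
0.2 lin [1.5, -1.0, -1.5] rot [0.232, 0.001, 0.0]
0.25 lin [1.5, -1.2, -1.7] rot [0.282, 0.001, 0.0]
0.3 lin [1.5, -1.7, -1.7] rot [0.332, 0.001, 0.0]
0.35 lin [1.5, -2.3, -1.5] rot [0.382, 0.001, 0.0]
0.4 lin [1.5, -3.1, -1.1] rot [0.432, 0.001, -0.0]
0.45 lin [1.5, -4.1, -0.6] rot [0.482, 0.001, -0.0]
```

Request:
arm_command --rows '[{"grip": 0, "linear": [0.5, -3, -0.3], "rot": [0, 0, 0]}, {"grip": 0, "linear": [0.5, -4, -0.3], "rot": [0, 0, 0]}, {"grip": 0, "linear": [0.5, -2.5, 0], "rot": [0.03, 0, 0]}, {"grip": 0, "linear": [0.5, -1.7, -0.5], "rot": [0.08, 0, 0]}, {"grip": 0, "linear": [0.5, -1.3, -1.2], "rot": [0.13, 0, 0]}, {"grip": 0, "linear": [0.5, -1.2, -1.6], "rot": [0.18, 0, 0]}, {"grip": 0, "linear": [0.5, -1.2, -2], "rot": [0.23, 0, 0]}, {"grip": 0, "linear": [0.5, -1.4, -2.2], "rot": [0.28, 0, 0]}, {"grip": 0, "linear": [0.5, -1.8, -2.2], "rot": [0.33, 0, 0]}, {"grip": 0, "linear": [0.5, -2.3, -2], "rot": [0.38, 0, 0]}]'

```text
clock: 10.88
position: [468.7, 23.3, 78.3]
ee_rot: [0.984, 0.032, -0.006, -0.175]
contact_force: [-0.6, -1.3, -2.0]
gripper_width: 23.6
grasp_force: 62.5
```

Run:
```python
from tilt import *
for tb in(.4,.45):at(120,tb)
st=arm.read_state();print(np.array(st["position"]),np.array(st["contact_force"]),st["wrist_torque"])
s=imaging.get_image("scene");t=imaging.get_image("top")
f=lambda p,a,b,c,d:cv2.resize(p["frame"][a:b,c:d],(400,400),interpolation=cv2.INTER_CUBIC)[:,:,::-1]
cv2.imwrite("pics/c7.png",np.hstack([f(s,195,275,250,330),f(t,190,260,250,320)]))
```

```text
lin [0.5, 0.3, -0.5] rot [0.049, 0.0, 0.0]
lin [0.5, -0.4, 0.4] rot [0.099, 0.0, 0.0]
[468.749  23.306  78.254] [-0.582 -1.252 -2.028] [-1.322 -0.178 -0.007]
```

View pics/c7.png

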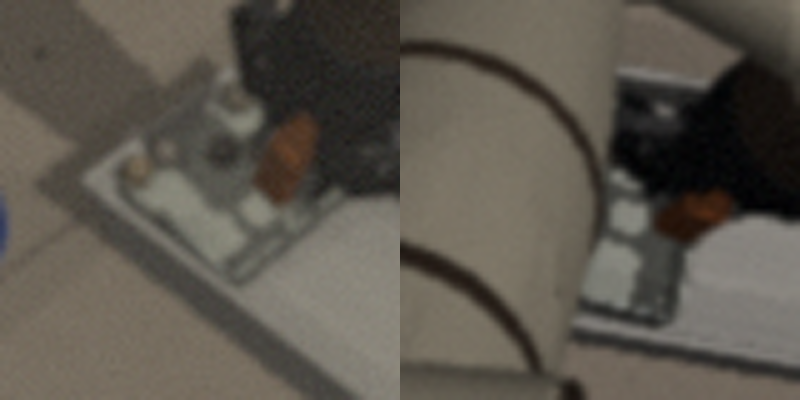

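The scene crop shows four stones on the front of the scoop, at (135,168), (165,150), (220,150) and (235,95). I'll tilt further with a small shake so they slide in.

Request:
arm_command --rows '[{"grip": 0, "linear": [0, 0, -0.5], "rot": [0.05, 0, 0]}, {"grip": 0, "linear": [0, -0.4, -0.2], "rot": [0.1, 0, 0]}, {"grip": 0, "linear": [0, -1.2, 0], "rot": [0.15, 0, 0]}, {"grip": 0, "linear": [0, -2, 0], "rot": [0.2, 0, 0]}, {"grip": 0, "linear": [0, 0, -2], "rot": [0.2, 0, 0]}, {"grip": 0, "linear": [0, -3, -2], "rot": [0.2, 0, 0]}, {"grip": 0, "linear": [0, 0, -3], "rot": [0.2, 0, 0]}, {"grip": 0, "linear": [0, -3, -3], "rot": [0.2, 0, 0]}, {"grip": 0, "linear": [0, 0, -3], "rot": [0.2, 0, 0]}, {"grip": 0, "linear": [0, 0, -3], "rot": [0.2, 0, 0]}]'

```text
clock: 12.22
position: [469.0, 21.5, 81.5]
ee_rot: [0.962, 0.031, -0.009, -0.271]
contact_force: [-0.3, 0.1, -3.5]
gripper_width: 23.7
grasp_force: 62.4
```

Run:
```python
from tilt import *
st=arm.read_state();print(np.array(st["position"]),np.array(st["contact_force"]))
s=imaging.get_image("scene")
cv2.imwrite("pics/c8.png",cv2.resize(s["frame"][195:275,250:330],(560,560),interpolation=cv2.INTER_CUBIC)[:,:,::-1])
p=c+60*u
for z in (70,130):row(p[0],p[1],z,1.635,.5)
```

```text
[469.044  21.535  81.53 ] [-0.265  0.061 -3.519]
lin [0.4, 19.0, -58.2] rot [-0.05, -0.0, -0.0]
lin [0.4, -12.3, -109.4] rot [-0.05, -0.0, -0.0]
```

View pics/c8.png

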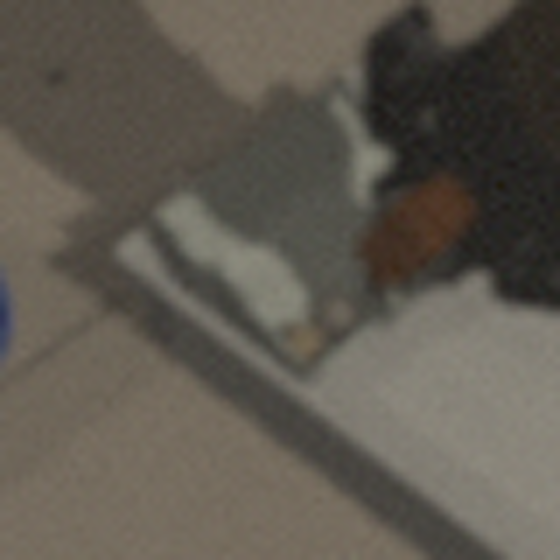

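The stones have slid to the back wall: two are visible at (300,340) and (338,310), and the rest are hidden by the gripper. Lifting while tilted, then partly levelling.

Request:
arm_command --rows '[{"grip": 0, "linear": [0, -1, -6], "rot": [0, 0, 0]}, {"grip": 0, "linear": [0, -6, -18], "rot": [0, 0, 0]}, {"grip": 0, "linear": [0, -14, -33], "rot": [0, 0, 0]}, {"grip": 0, "linear": [0, -24, -50], "rot": [0, 0, 0]}, {"grip": 0, "linear": [0, -34, -67], "rot": [0, 0, 0]}, {"grip": 0, "linear": [0, -44, -83], "rot": [-0.03, 0, 0]}, {"grip": 0, "linear": [0, -50, -95], "rot": [-0.08, 0, 0]}, {"grip": 0, "linear": [0, -52, -100], "rot": [-0.14, 0, 0]}, {"grip": 0, "linear": [0, -52, -100], "rot": [-0.2, 0, 0]}, {"grip": 0, "linear": [0, -52, -100], "rot": [-0.25, 0, 0]}]'

```text
clock: 13.52
position: [469.1, 14.0, 195.3]
ee_rot: [0.988, 0.032, -0.004, -0.149]
contact_force: [0.3, -0.2, -4.0]
gripper_width: 23.1
grasp_force: 62.1
```

Run:
```python
from tilt import *
st=arm.read_state();print(np.array(st["position"]),np.array(st["contact_force"]))
s=imaging.get_image("scene");t=imaging.get_image("top")
for p in(s,t):
  for d in models.tip_of(p,"stone1")[:7]:print(round(d["score"],2),d["pixel"],ray(p,d["pixel"],4)-0,ray(p,d["pixel"],110))
E=[(405.2,268.5),(384.4,323.9)];print("bowl",tri([t,s],E),ray(t,E[0],45),ray(s,E[1],45))
row(427,-292,120,1.635,.3);row(427,-292,100,1.635,.05)
f=lambda p,a,b,c,d:cv2.resize(p["frame"][a:b,c:d],(400,400),interpolation=cv2.INTER_CUBIC)[:,:,::-1]
cv2.imwrite("pics/c9.png",np.hstack([f(s,150,250,240,340),f(t,180,260,250,330)]))
```

```text
[469.145  14.023 195.342] [ 0.266 -0.16  -3.956]
0.62 [299.0, 208.1] [547.002 149.548   4.   ] [483.178  71.555 110.   ]
0.58 [295.9, 223.1] [500.119 110.778   4.   ] [441.164  36.811 110.   ]
0.41 [300.8, 219.7] [519.447 110.788   4.   ] [458.485  36.82  110.   ]
0.45 [294.8, 221.9] [493.242  45.588   4.   ] [463.302  33.504 110.   ]
0.41 [296.6, 231.3] [466.224  33.329   4.   ] [438.486  22.244 110.   ]
0.17 [470.5, 250.5] [ 527.594 -476.399    4.   ] [ 494.854 -445.933  110.   ]
bowl [ 424.626 -296.596   28.994] [ 420.896 -294.173   45.   ] [ 416.695 -301.489   45.   ]
lin [-62.0, 336.2, -90.6] rot [-0.001, -0.0, 0.001]
lin [-62.0, 323.5, -75.4] rot [-0.251, -0.0, 0.001]
```

Request:
arm_command --rows '[{"grip": 0, "linear": [-1, 4, -1], "rot": [0, 0, 0]}, {"grip": 0, "linear": [-2, 12, -3], "rot": [0, 0, 0]}, {"grip": 0, "linear": [-5, 24, -6.5], "rot": [0, 0, 0]}, {"grip": 0, "linear": [-8, 40, -11], "rot": [0, 0, 0]}, {"grip": 0, "linear": [-12, 60, -16], "rot": [0, 0, 0]}, {"grip": 0, "linear": [-16, 84, -23], "rot": [0, 0, 0]}, {"grip": 0, "linear": [-22, 112, -30], "rot": [0, 0, 0]}, {"grip": 0, "linear": [-27, 140, -38], "rot": [0, 0, 0]}, {"grip": 0, "linear": [-32, 168, -45], "rot": [0, 0, 0]}, {"grip": 0, "linear": [-38, 196, -53], "rot": [0, 0, 0]}]'

```text
clock: 14.98
position: [444.2, -193.2, 186.5]
ee_rot: [0.988, 0.031, -0.005, -0.149]
contact_force: [-0.3, 0.1, -3.5]
gripper_width: 23.5
grasp_force: 62.1
```

Request:
arm_command --rows '[{"grip": 0, "linear": [-5, 28, -7.5], "rot": [0, 0, 0]}, {"grip": 0, "linear": [-11, 56, -15], "rot": [0, 0, 0]}, {"grip": 0, "linear": [-15, 80, -22], "rot": [0, 0, 0]}, {"grip": 0, "linear": [-19, 100, -27], "rot": [0, 0, 0]}, {"grip": 0, "linear": [-22, 116, -31], "rot": [0, 0, 0]}, {"grip": 0, "linear": [-25, 128, -35], "rot": [0, 0, 0]}, {"grip": 0, "linear": [-26, 136, -37], "rot": [0, 0, 0]}, {"grip": 0, "linear": [-27, 140, -38], "rot": [0, 0, 0]}, {"grip": 0, "linear": [-27, 140, -38], "rot": [0, 0, 0]}]'

```text
clock: 16.1
position: [427.0, -337.5, 181.6]
ee_rot: [0.988, 0.032, -0.005, -0.149]
contact_force: [0.2, 0.1, -2.9]
gripper_width: 23.1
grasp_force: 62.3
```

Run:
```python
from tilt import *
st=arm.read_state();print(np.array(st["position"]),np.array(st["contact_force"]))
row(424,-294,95,1.635,.05)
```

```text
[ 427.046 -337.478  181.62 ] [ 0.181  0.134 -2.898]
lin [-0.2, -9.6, 19.7] rot [-0.25, 0.0, 0.0]
```

Request:
arm_command --rows '[{"grip": 0, "linear": [0, -1, 2], "rot": [-0.03, 0, 0]}, {"grip": 0, "linear": [0, -2, 4], "rot": [-0.06, 0, 0]}, {"grip": 0, "linear": [0, -3, 7], "rot": [-0.1, 0, 0]}, {"grip": 0, "linear": [0, -5, 10], "rot": [-0.14, 0, 0]}, {"grip": 0, "linear": [0, -6.5, 13], "rot": [-0.18, 0, 0]}, {"grip": 0, "linear": [0, -8, 16], "rot": [-0.21, 0, 0]}, {"grip": 0, "linear": [0, -9, 18], "rot": [-0.23, 0, 0]}, {"grip": 0, "linear": [0, -9.5, 19], "rot": [-0.24, 0, 0]}, {"grip": 0, "linear": [0, -9.5, 19], "rot": [-0.25, 0, 0]}, {"grip": 0, "linear": [0, -9.5, 19], "rot": [-0.25, 0, 0]}]'

```text
clock: 17.35
position: [426.1, -323.0, 166.3]
ee_rot: [0.999, 0.032, -0.001, -0.025]
contact_force: [0.2, -0.6, -3.0]
gripper_width: 23.4
grasp_force: 62.1
```

Request:
arm_command --rows '[{"grip": 0, "linear": [0, 0, 0], "rot": [0, 0, 0]}, {"grip": 0, "linear": [0, 0, 0], "rot": [0, 0, 0]}, {"grip": 0, "linear": [0, 0, 0], "rot": [0, 0, 0]}, {"grip": 0, "linear": [0, 0, 0], "rot": [0, 0, 0]}, {"grip": 0, "linear": [0, 0, 0], "rot": [0, 0, 0]}, {"grip": 0, "linear": [0, 0, 0], "rot": [0, 0, 0]}]'

```text
clock: 18.1
position: [426.1, -322.9, 166.3]
ee_rot: [0.999, 0.032, -0.001, -0.025]
contact_force: [-0.1, -0.2, -4.0]
gripper_width: 23.3
grasp_force: 62.1
```

Run:
```python
from tilt import *
row(424,-294,95,1.635,.05)
st=arm.read_state();print(np.array(st["position"]),np.array(st["contact_force"]),max(map(abs,st["joint_vel"])))
Rt=R.from_quat(st["ee_rot"]).as_matrix();Rs=Rt@np.array([[0,-1,0],[-1,0,0],[0,0,-1.]]).T
o=np.array(st["position"])-Rs@OFF;print("o",o)
s=imaging.get_image("scene");t=imaging.get_image("top");save(s,"fs.png");save(t,"ft.png")
for n in("stone1","scoop_mid","bowl","scoop_grip"):
 for k,p in(("s",s),("t",t)):
  for d in models.tip_of(p,n)[:7]:
    q=ray(p,d["pixel"],99);print(n,k,round(d["score"],2),d["pixel"],"inpan",(ray(p,d["pixel"],4)[:2]-c)@u,(ray(p,d["pixel"],4)[:2]-c)@v,"scoopframe",Rs.T@(q-o),ray(p,d["pixel"],0)[:2])
for k,p in(("s",s),("t",t)):print(k,"pred mid",proj(p,o+Rs@[0,0,10]),"grip",proj(p,o+Rs@[-25,0,89]),[proj(p,o+Rs@np.array(m)).round() for m in[(45,52,0),(45,-52,0),(-45,52,34),(-45,-52,34)]])
```

```text
lin [-0.2, -0.4, 0.7] rot [0.0, 0.0, 0.0]
[ 426.058 -322.944  166.301] [-0.088 -0.187 -3.97 ] 0.0017800970735658114
o [ 424.222 -294.436   95.64 ]
stone1 s 0.35 [399.0, 309.8] inpan -259.9005663021124 -4.333159598959196 scoopframe [-23.221 -15.676   4.527] [ 495.799 -286.357]
stone1 t 0.53 [419.1, 278.3] inpan -311.5667652214403 81.25064245682239 scoopframe [-30.095  35.596   4.869] [ 412.385 -345.382]
stone1 t 0.41 [418.9, 273.3] inpan -309.3584071836296 66.79114730794724 scoopframe [-28.051  22.193   4.767] [ 426.717 -342.241]
scoop_mid s 0.68 [390.8, 309.3] inpan -243.90651518448544 8.460418640850673 scoopframe [-8.733 -4.073  3.801] [ 481.951 -271.157]
scoop_mid t 0.69 [410.5, 263.4] inpan -282.02480990499606 41.85713533784815 scoopframe [-2.747 -0.921  3.502] [ 449.917 -313.275]
bowl s 0.88 [382.2, 332.1] inpan -267.52801509842277 73.73678017169088 scoopframe [-30.127  55.128   4.87 ] [ 418.075 -299.027]
bowl s 0.68 [233.2, 252.2] inpan 189.97554677587698 158.92519730467674 scoopframe [384.277 132.373 -15.869] [303.261 153.836]
bowl s 0.57 [317.6, 361.5] inpan -204.3520454656512
[... 300 characters left out ...]
 2.299] [ 421.286 -289.041]
scoop_grip s 0.67 [404.7, 293.0] inpan -240.63349983609163 -54.674805894210756 scoopframe [ -5.77  -61.332   3.655] [ 544.992 -263.812]
scoop_grip s 0.17 [390.1, 307.8] inpan -239.95218906562982 6.163214769578891 scoopframe [-5.151 -6.157  3.622] [ 483.998 -267.048]
scoop_grip t 0.47 [314.7, 227.6] inpan 11.077669176736878 -17.92962330658505 scoopframe [268.601 -56.349 -10.075] [490.901 -16.029]
s pred mid [387.065 306.746] grip [401.707 295.439] [array([357., 311.]), array([385., 283.]), array([390., 329.]), array([419., 299.])]
t pred mid [410.066 263.087] grip [427.791 258.791] [array([390., 280.]), array([395., 243.]), array([427., 284.]), array([431., 245.])]
```

Run:
```python
from tilt import *
F=[]
for i in range(6):
  for k in("scene","top"):
    p=imaging.get_image(k);F.append(arm.read_state()["contact_force"][2])
    if i<3:print(k,[(np.round(d["pixel"]).tolist(),round(d["score"],2)) for d in models.tip_of(p,"stone1")])
print("F",np.mean(F),np.std(F))
```

```text
scene [([391.0, 305.0], 0.69), ([388.0, 329.0], 0.46), ([391.0, 324.0], 0.43), ([399.0, 311.0], 0.39)]
top [([421.0, 278.0], 0.58), ([418.0, 272.0], 0.43)]
scene [([395.0, 324.0], 0.6), ([399.0, 310.0], 0.43), ([388.0, 328.0], 0.43)]
top [([420.0, 280.0], 0.36)]
scene [([399.0, 313.0], 0.61), ([395.0, 323.0], 0.56), ([391.0, 327.0], 0.47)]
top [([419.0, 273.0], 0.4), ([418.0, 277.0], 0.39)]
F -3.4139702500876274 0.4264018742459842
```

The networks find three distinct stones at the scoop's back wall and none in the pan or on the worktop. The scoop is level, still and centred over the white bowl, so I'm handing in.

```bash
python3 -c "
from bench import job;print(job.job_done())"
```

```text
the job is handed in; nothing more can be done
None
```

I handed the job in with the scoop held level and still, centred over the white bowl with its underside at 95 mm. At least three stones showed in it, and none were detected in the pan or on the worktop. The last two stones were hidden from the cameras, and the hand-in returned no verdict.

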